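# Eject a tenoned rail end and hold it up to the inspection camera

## Task

Push the jig's spring-loaded thumb slide all the way forward so that the tenoned rail end comes out onto the landing ledge, then pick the rail end up and hold it up in the air before the inspection camera: the tip of its round tenon pointing straight into the lens, centred on the lens and just as far from it as the thin distance rod below the lens reaches, the block in line with the lens axis and its flat faces square with the camera. Finish while still holding it there, steady in the gripper and touching neither camera nor jig; do not shift the camera's aim, and leave the tin, the wing nut and the two chisels where they are.

Things in the scene. Friction and masses are not known exactly. Their poses are not given: they have to be found in the camera images.
- jig: Fixed jig across the bench. Origin on the bench under its channel's outlet; part leaves towards -y, z up. Wooden base 90 mm wide, 30 mm high, y=0 to +185 mm; on it, y=0 to +100 mm, a roofed channel, 39 mm wide inside, 63 mm wide outside, roof top 76.5 mm above the bench, with a 16 mm slot along the roof for the thumb slide. Behind it a spring tube, top 65 mm above the bench.
- landing (a point): Where the centre of the ejected block's underside comes to lie: on top of the landing ledge, 30 mm above the bench, 35 mm beyond the outlet. The wooden ledge is only 30 mm wide (narrower than the block), runs 120 mm out from the outlet and ends in a lip 5 mm high; beside it there is only the bench. Axes as the jig's.
- ejector_thumb (a point): Centre of the black upright thumb piece of the ejector slide, 32 mm wide (jig x), 12 mm thick (jig y), 40 mm high, standing over the jig's roof from 85 to 125 mm above the bench. At rest 93.5 mm behind the outlet (jig y); it is pushed towards the jig's -y, 92 mm in all. Axes as the jig's.
- ejector (a joint): Travel of the ejector slide in m: 0 at rest, 0.092 fully forward against its stop. A spring resists with about 3 N at the start, 9 N at the end, and brings the slide back when let go; the rail end stays out. All the way means at least 0.085, held for 0.1 s.
- rail_centre (a point): Centre of the block of the loose rail end: light wood, 36 x 36 mm section, 60 mm long (its y), round tenon 22 mm thick, 25 mm long on its -y end; about 0.1 kg. Starts in the channel, tenon towards the outlet, z up, underside 30 mm above the bench, back against the slide. Once ejected the block is clear of the channel and can be gripped across its 36 mm width from above.
- tenon_tip (a point): Centre of the end face of the rail end's tenon, 55 mm from rail_centre along the block's -y. Axes as rail_centre.
- focus (a point): Where the tenon tip is to be held: on the lens axis, 120 mm before the lens, 46 mm above (along own z) the ball end of the distance rod. x points along the lens axis into the lens, y sideways and level, z the camera's own up. The camera looks down 10 to 30 degrees, so x slopes upward. The rail end's -y must point along this +x and its z along this z.
- lens (a point): Centre of the lens of the black inspection camera (head 56 mm wide, 50 mm high, lens 44 mm across) on a steel post 410 mm high with a 110 mm square foot, standing behind the lens. Axes as focus. A thin rod 46 mm under the lens axis reaches out to the focus distance. Height and tilt are held by stiff friction and must not be altered.
- brass_tin: Loose open brass tin, 58 mm across, 39 mm high; a bystander. Origin under its centre.
- wing_nut_1: Loose dark wing nut 20 x 42 x 19 mm; a bystander.
- chisel_1: Loose chisel 265 mm long lying on the right of the bench; a bystander.
- chisel_2: Loose chisel 280 mm long beside the other; a bystander.
Mind the look-alikes: they are no part of the job. Of the things that look like the part that bears rail_centre, the smallest one is meant.

How it is judged:
By the outcome, as a careful person would: the job done as asked, in the order asked, and still so for the second after the job is handed in, while the arm keeps its last pose, push and grip.
It also fails if it takes over 48 s, if anything falls off the work surface, if the arm or the gripper's body presses on something with over 40 N, if the wrist force passes 120 N, or if a joint passes its speed limit or range.

## Robot

A 6-joint arm with a two-finger parallel gripper is mounted at the origin on a cart in front of the work surface, level with it; the furniture and walls round the work are solid. World frame = base frame: x ahead of the robot, y to its left, z up, the work surface at z = 0. Lengths are in m, angles in rad, forces in N, time in s.
With the tool pointing down it reaches from about 0.35 to 0.975 m from the base axis. Payload 4.9 kg.
Tool frame: the origin (TCP) lies on the mounting face of the last link; the fingertips stand 173 mm ahead of it and the grasp point (between the pads) lies 155 mm ahead of it; z points along the fingers, y is the line along which they close (so a half turn about z gives the same grasp; the last joint's range is limited). The gripper opens to 85 mm and grips with 20 to 120 N. Pads are 22 mm wide; open, the fingers measure 114 mm over their backs; the gripper's body (76 mm by 85 mm) begins 54 mm behind the grasp point. The pads swing forward as they close: fully open they stand 13 mm farther back than shut.
Start: joints at [-1.389, 0.053, 1.613, -0, 1.476, -0.119], TCP at [0.185, -0.597, 0.405] pointing down, gripper open.
Joint ranges: [-3.01, 3.01], [-1.01, 2.22], [0.06, 2.58], [-1.02, 4.17], [0.09, 2.62], [-3.14, 3.14]. Speed limits (rad/s): [2.57, 2.57, 3.14, 3.14, 3.14, 3.14].

## Interface

Orientations are given as a rotation vector (axis times angle).
In Python, from station import monitor, eyes, finish_job gives the robot as it stands. The module is installed in compiled form; this text tells all that it offers.
- The arm moves only by the tool step_arm, never from a script. Its argument "commands" is a list of rows, each a list of 3 entries, a list of its own where there are three numbers: the opening in per cent of the stroke, from 0 (shut) to 100 (fully open), then the shift along the tool's x, y, z in mm, then the turn about the tool's z in degrees. In form: [[hand, [x, y, z], yaw], ...]. A call has 1 to 12 rows; each row is the pose to reach, as a shift and turn from the pose commanded when the call began, along the tool's axes at that moment; what a row does not reach only later rows make up. A row lasts 1/8 s, in which the tool goes at most 62.5 mm and 10.7 degrees, less where a joint would pass 70% of its speed; a pose out of reach is approached as far as the arm can. A call with a gripper value outside its range is refused whole. The fingers move at their own pace and stop on an object; "squeeze" is the grip in N (left out, the last holds). Time passes only in rows, so rows that repeat a pose let the fingers close. It gives the time, the measured TCP pose, the force, the opening and the grip force at its end, in the units of the state.
- monitor.get_obs(): the state, without advancing time (a new reading comes with each control period).
- eyes.get_image(name): name is "side" or "top" or "wrist"; returns the picture (420x560x3 uint8, red, green, blue); there is no depth.
- eyes.camera_info(name): a dict with "camera_matrix" (3x3 intrinsics, pixels), "k1" (the pictures are not rectified: a ray, as slopes to the right and down, at radius r is drawn at 1 + k1 r^2 times it, then the intrinsics apply), "extrinsics" (4x4, takes a point from camera to world coordinates). Camera axes: x right, y down, z forward; pixel columns grow to the right and rows downward; lengths in m; the calibration is good to about 2 mm. A picture is of the moment at which its call begins: read the wrist's pose just before it. camera_info takes no time and is no camera call; for the wrist camera it gives the pose at the moment of the call.
- finish_job(): hands the job in; it is judged then, once.
The state is a dict: "t": time; "q": joint angles; "dq": joint speeds; "effort": joint torques, N m; "tool_pos": TCP position; "tool_rot": TCP orientation; "contact_force": force on the tool from outside, world axes, zero at the start; "wrist_torque": the same for the moment, N m; "opening": finger opening in m; "grip_force": force on a finger pad.
Only numpy, scipy, OpenCV 4.12 (cv2) and the standard library are available. Lean on these libraries where they do the work, as an engineer would, in place of code of your own. Each camera call takes 0.05 s, during which the arm holds its last target. There are 200 camera calls.

## Working session

There is one attempt and no reset: what is moved stays moved. The work goes in short steps, Python scripts to look and compute and a tool call to move; the robot and the scene stay as the last step left them, time stands still between calls to the robot, and variables do not carry over. Pictures are saved under pics/ and viewed, at most 10 in all, crops included, and the job is handed in when it is done.

Besides the shell and the picture viewer there is one more tool, called after "Request:" as name(argument=value, ...) on one line, values as JSON. step_arm: Moves the arm, as the interface text tells. Its arguments: {"type":"object","properties":{"commands":{"type":"array"},"squeeze":{"type":"number"}},"required":["commands"]}

```bash
mkdir -p pics; python3 - <<'E'
from station import monitor, eyes
import cv2,numpy as np
o=monitor.get_obs();print(o['t'],o['tool_pos'],o['tool_rot'],o['opening'])
for n in ['side','top']:
    im=eyes.get_image(n);cv2.imwrite(f'pics/{n}0.png',im[:,:,::-1])
    i=eyes.camera_info(n);print(n,np.round(i['camera_matrix'],1).tolist(),i['k1'],np.round(i['extrinsics'],4).tolist())
E
```

```text
0.0 [ 0.18512226 -0.59667201  0.40345373] [-3.10412110e+00 -4.70373219e-01  8.90583827e-05] 0.0851340928006755
side [[519.0, 0.0, 284.5], [0.0, 519.0, 211.0], [0.0, 0.0, 1.0]] -0.129092806885184 [[0.9924, -0.0816, 0.092, 0.4119], [-0.1226, -0.6003, 0.7903, -1.2145], [-0.0092, -0.7956, -0.6058, 1.149], [0.0, 0.0, 0.0, 1.0]]
top [[493.0, 0.0, 277.2], [0.0, 493.0, 214.6], [0.0, 0.0, 1.0]] 0.020703315711796476 [[-0.0021, -0.9976, 0.0695, 0.4711], [-1.0, 0.0017, -0.0063, 0.0093], [0.0062, -0.0695, -0.9976, 1.4002], [0.0, 0.0, 0.0, 1.0]]
```

View pics/side0.png

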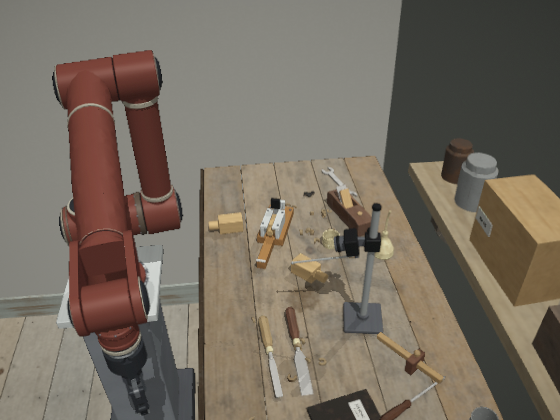

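View pics/top0.png

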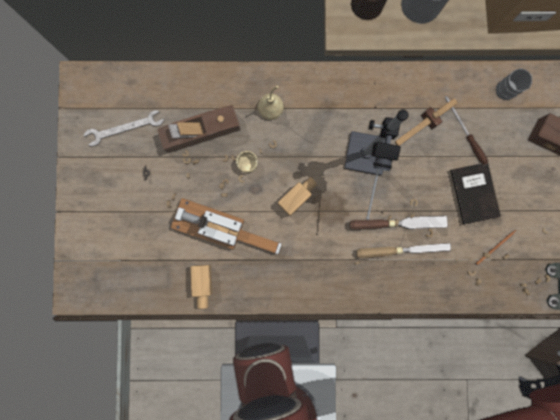

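The side view shows the jig at about (275,230), the inspection camera at (360,243) and its rod tip at (293,262). In the top view the jig runs from (173,215) to (282,248), with the outlet to the right. The camera head is at (387,150) and the rod tip at (370,218).
Look-alikes for the rail end (top view): loose block A at (200,285), loose block B at (297,197), and the rail end inside the jig channel at about (215,225). The smallest one, in the channel, is meant. I'll check that in a close crop.

```bash
cat > h.py <<'E'
import cv2,numpy as np
from scipy.spatial.transform import Rotation as R
def ray(i,uv):
    K=i['camera_matrix'];d=np.array([(uv[0]-K[0][2])/K[0][0],(uv[1]-K[1][2])/K[1][1]]);s=d.copy()
    for _ in range(20): s=d/(1+i['k1']*(s@s))
    E=np.array(i['extrinsics']);v=E[:3,:3]@np.r_[s,1];return E[:3,3],v/np.linalg.norm(v)
def onz(i,uv,z):
    o,v=ray(i,uv);return o+v*(z-o[2])/v[2]
def proj(i,p):
    E=np.array(i['extrinsics']);c=E[:3,:3].T@(np.asarray(p)-E[:3,3]);s=c[:2]/c[2];s=s*(1+i['k1']*(s@s))
    K=i['camera_matrix'];return np.array([s[0]*K[0][0]+K[0][2],s[1]*K[1][1]+K[1][2]])
def tri(obs):
    A=np.zeros((3,3));b=np.zeros(3)
    for i,uv in obs:
        o,v=ray(i,uv);P=np.eye(3)-np.outer(v,v);A+=P;b+=P@o
    p=np.linalg.solve(A,b);return p,[np.round(proj(i,p)-uv,1).tolist() for i,uv in obs]
E
python3 - <<'E'
import cv2,numpy as np
t=cv2.imread('pics/top0.png');s=cv2.imread('pics/side0.png')
def c(im,u,v,w,h): return cv2.resize(im[v:v+h,u:u+w],(400,300),interpolation=cv2.INTER_CUBIC)
cv2.imwrite('pics/comp.png',np.vstack([np.hstack([c(t,165,180,132,99),c(t,335,95,180,135)]),np.hstack([c(s,245,185,120,90),c(s,280,195,120,90)])]))
E
```

```text
(no output)
```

View pics/comp.png

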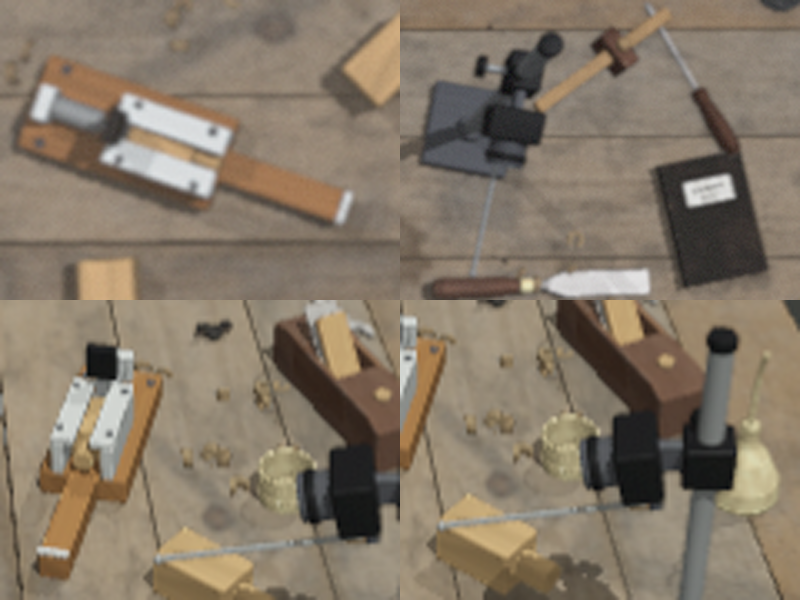

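The composite confirms it: the small rail end is inside the channel at comp (180,150), with the black thumb at comp (117,122). The large blocks outside are decoys. Next I'll fit the jig and lens poses.

```bash
python3 - <<'E'
from station import eyes
from h import *
from scipy.optimize import least_squares
T=eyes.camera_info('top');S=eyes.camera_info('side')
a=lambda u,v:(165+u/3.03,180+v/3.03); b=lambda u,v:(245+u/3.333,185+(v-300)/3.333)
P=[(T,a(53,57),(.045,.185,.03)),(T,a(15,150),(-.045,.185,.03)),(T,a(207,210),(-.045,0,.03)),
(T,a(120,93),(.0315,.1,.0765)),(T,a(238,127),(.0315,0,.0765)),(T,a(215,192),(-.0315,0,.0765)),(T,a(100,165),(-.0315,.1,.0765)),
(T,a(352,192),(.015,-.12,.035)),(T,a(338,222),(-.015,-.12,.035)),
(S,b(127,487),(.045,0,.03)),(S,b(162,375),(.045,.185,.03)),(S,b(37,550),(-.015,-.12,.035)),(S,b(71,552),(.015,-.12,.035))]
def w(p,q): c,s=np.cos(p[2]),np.sin(p[2]);return np.array([p[0]+c*q[0]-s*q[1],p[1]+s*q[0]+c*q[1],q[2]])
f=lambda p:np.concatenate([proj(i,w(p,q))-uv for i,uv,q in P])
r=least_squares(f,[.4,.15,-.28],loss='soft_l1');print('jig',r.x,np.round(f(r.x).reshape(-1,2),1).tolist())
print('thumb rest',w(r.x,(0,.0935,.105)),'land',w(r.x,(0,-.035,.048)))
c=lambda u,v:(335+(u-400)/2.222,95+v/2.222); d=lambda u,v:(280+(u-400)/3.333,195+(v-300)/3.333)
t,e=tri([(T,c(473,275)),(S,d(440,526))]);print('rodtip',t,e)
k,e=tri([(T,c(495,178)),(S,d(640,504))]);print('rodbase',k,e);v=k-t;print(np.linalg.norm(v),np.degrees([np.arctan2(v[1],v[0]),np.arcsin(v[2]/np.linalg.norm(v))]))
I=eyes.camera_info('wrist');from station import monitor
o=monitor.get_obs();Rt=R.from_rotvec(o['tool_rot']).as_matrix();E=np.array(I['extrinsics']);print('wristcam in tool',Rt.T@(E[:3,3]-o['tool_pos']),(Rt.T@E[:3,:3]).round(3).tolist(),I['camera_matrix'],I['k1'])
E
```

```text
jig [ 0.5127556   0.10695705 -0.31927046] [[-1.5, -0.8], [0.5, -0.8], [0.4, 0.2], [1.5, 0.1], [-2.1, 0.5], [-2.0, 1.3], [0.5, -1.4], [0.5, -1.0], [1.8, -0.5], [-0.9, -2.0], [-1.2, -1.1], [-0.1, -0.2], [-1.0, 0.5]]
thumb rest [0.54210281 0.195732   0.105     ] land [0.50177001 0.07372579 0.048     ]
rodtip [ 0.54502638 -0.2176045   0.21082573] [[0.0, -0.6], [-0.5, 0.1]]
rodbase [ 0.67333193 -0.24221443  0.23608815] [[1.7, -11.3], [-10.4, 1.4]]
0.13306447342541686 [-10.85787131  10.944085  ]
wristcam in tool [8.02199068e-02 2.00750476e-05 3.13229050e-02] [[0.001, -0.949, -0.314], [1.0, 0.001, 0.0], [0.0, -0.314, 0.949]] [[292.47536369   0.         283.24998885]
 [  0.         292.47536369 210.73883584]
 [  0.           0.           1.        ]] 0.0017667354230094477
```

```bash
cat > go.py <<'E'
from station import monitor,eyes
from h import *
JIG=np.array([0.5128,0.1070,-0.3193])
def w(q,p=None):
    p=JIG if p is None else p
    c,s=np.cos(p[2]),np.sin(p[2]);return np.array([p[0]+c*q[0]-s*q[1],p[1]+s*q[0]+c*q[1],q[2]])
def delta(tcp,psi):
    o=monitor.get_obs();M=R.from_rotvec(o['tool_rot']).as_matrix()
    cur=np.degrees(np.arctan2(M[1,0],M[0,0]))
    dy=(psi-cur+180)%360-180
    print('t',round(o['t'],2),'tcp',o['tool_pos'].round(4),'psi',round(cur,2),'tilt',np.degrees(np.arccos(-M[2,2])).round(2),'q',np.round(o['q'],2).tolist())
    print('shift mm',(1000*M.T@(np.asarray(tcp)-o['tool_pos'])).round(1).tolist(),'yaw',round(-dy,1))
E
python3 -c "
from go import *
p=w((0,.130,.385));print(p);delta(p,np.degrees(JIG[2])+90)"
```

```text
[0.55360726 0.2304292  0.385     ]
t 0.1 tcp [ 0.1851 -0.5967  0.4036] psi 17.24 tilt 0.11 q [-1.39, 0.05, 1.61, -0.0, 1.48, -0.12]
shift mm [597.0, -680.8, 19.9] yaw -54.5
```

Request:
step_arm(commands=[[0,[597,-681,20],-54],[0,[597,-681,20],-54],[0,[597,-681,20],-54],[0,[597,-681,20],-54],[0,[597,-681,20],-54],[0,[597,-681,20],-54],[0,[597,-681,20],-54],[0,[597,-681,20],-54],[0,[597,-681,20],-54],[0,[597,-681,20],-54],[0,[597,-681,20],-54],[0,[597,-681,20],-54]])

```text
t: 1.6
tool_pos: [0.4905, 0.0903, 0.3879]
tool_rot: [2.553, 1.83, 0.0]
contact_force: [0.8, -1.2, -0.1]
opening: -0.0002
grip_force: 0.0
```

```bash
python3 -c "
from go import *
p=w((0,.130,.385));print(p);delta(p,np.degrees(JIG[2])+90)"
```

```text
[0.55360726 0.2304292  0.385     ]
t 1.6 tcp [0.4905 0.0903 0.3879] psi 71.26 tilt 0.02 q [0.03, -0.25, 1.92, -0.0, 1.47, 0.36]
shift mm [153.0, 14.8, 2.9] yaw -0.4
```

Request:
step_arm(commands=[[0,[153,15,3],-0.4],[0,[153,15,3],-0.4],[0,[153,15,3],-0.4],[0,[153,15,3],-0.4]])

```text
t: 2.1
tool_pos: [0.5538, 0.2297, 0.3841]
tool_rot: [-2.544, -1.842, 0.003]
contact_force: [-1.2, 0.1, 0.0]
opening: 0.0001
grip_force: 0.0
```

```bash
python3 -c "
from go import *
delta(w((0,.130,.385)),np.degrees(JIG[2])+90)
I=eyes.camera_info('wrist');im=eyes.get_image('wrist')[:,:,::-1].copy();cv2.imwrite('pics/w1.png',im)
for q in [(.0315,0,.0765),(-.0315,0,.0765),(.0315,.1,.0765),(-.0315,.1,.0765),(.015,-.12,.035),(-.015,-.12,.035),(.016,.0995,.125),(-.016,.0995,.125),(.016,.0875,.125),(-.016,.0875,.125),(.045,0,.03),(-.045,0,.03)]:
  u=proj(I,w(q));cv2.circle(im,(int(u[0]),int(u[1])),2,(0,0,255),-1)
cv2.imwrite('pics/w1m.png',im)"
```

```text
t 2.1 tcp [0.5538 0.2297 0.3841] psi 71.8 tilt 0.1 q [0.27, 0.01, 1.69, 0.0, 1.44, 0.59]
shift mm [0.6, -0.4, -0.9] yaw 0.1
```

View pics/w1m.png

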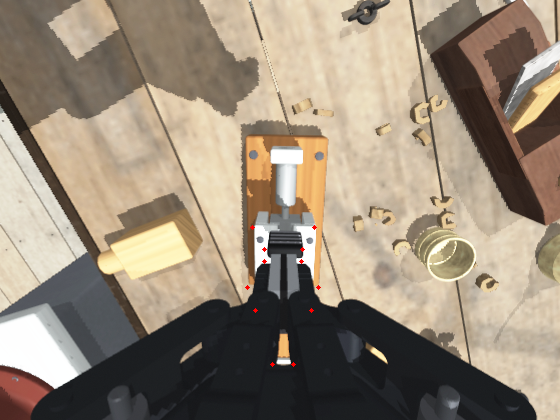

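Wrist view: thumb stripe at (285,243), roof back edge at v≈212, base back corners at (247,137) and (328,137), lip at (284,362). My predicted y looks slightly off, so I'll check it.

```bash
python3 -c "
from go import *
I=eyes.camera_info('wrist')
def inj(p):
  c,s=np.cos(JIG[2]),np.sin(JIG[2]);d=p-np.r_[JIG[:2],0];return (1000*np.array([c*d[0]+s*d[1],-s*d[0]+c*d[1]])).round(1)
for n,uv,z in [('base',(247,137),.03),('base',(328,136),.03),('roofback',(255,212),.0765),('roofback',(314,212),.0765),('thumbback',(269,232),.125),('thumbback',(302,232),.125),('lip',(273,365),.035),('lip',(293,365),.035),('thumbfrontv255',(285,256),.125)]: print(n,inj(onz(I,uv,z)))
im=cv2.imread('pics/w1.png');cv2.imwrite('pics/w1c.png',cv2.resize(im[120:380,215:360],None,fx=2.3,fy=2.3,interpolation=cv2.INTER_CUBIC))
"
```

```text
base [-39.3 184.7]
base [ 47.6 185.9]
roofback [-28.3 115.5]
roofback [ 30.5 115.6]
thumbback [-12.  114.1]
thumbback [ 15.7 114.1]
lip [ -14.1 -122.3]
lip [  13.6 -122.2]
thumbfrontv255 [ 1.5 91.7]
```

View pics/w1c.png

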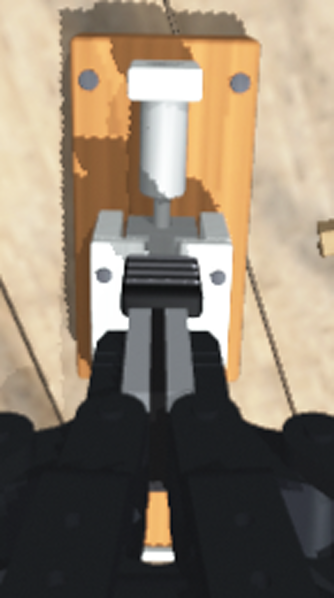

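```bash
sed -i 's/^JIG=.*/JIG=np.array([0.5142,0.1065,-0.333])/' go.py; python3 -c "
from go import *
delta(w((0,.125,.268)),np.degrees(JIG[2])+90)"
```

```text
t 2.15 tcp [0.5535 0.2286 0.3843] psi 71.72 tilt 0.11 q [0.27, 0.0, 1.7, -0.0, 1.44, 0.59]
shift mm [-3.1, 2.9, 116.3] yaw 0.8
```

Request:
step_arm(commands=[[0,[-3,3,60],0.8],[0,[-3,3,116],0.8],[0,[-3,3,116],0.8],[0,[-3,3,116],0.8]])

```text
t: 2.65
tool_pos: [0.5562, 0.2238, 0.2715]
tool_rot: [2.56, 1.819, 0.004]
contact_force: [0.1, 0.2, 0.8]
opening: -0.0
grip_force: 0.0
```

Request:
step_arm(commands=[[0,[-20,0,0],0],[0,[-35,0,0],0],[0,[-50,0,0],0],[0,[-65,0,0],0],[0,[-80,0,0],0],[0,[-90,0,0],0],[0,[-100,0,0],0],[0,[-100,0,0],0]])

```text
t: 3.65
tool_pos: [0.5237, 0.1297, 0.2728]
tool_rot: [2.561, 1.818, 0.013]
contact_force: [2.9, 6.8, 3.7]
opening: 0.0001
grip_force: 4.0
```

```bash
python3 -c "
from go import *
print(monitor.get_obs()['contact_force'])
delta(w((0,.0185,.268)),np.degrees(JIG[2])+90)"
```

```text
[2.91989798 6.80912334 3.69206906]
t 3.65 tcp [0.5237 0.1297 0.2728] psi 70.76 tilt 0.49 q [0.1, -0.03, 1.93, 0.0, 1.24, 0.44]
shift mm [-6.5, -1.4, 4.8] yaw -0.2
```

Request:
step_arm(commands=[[0,[-5,0,1],0],[0,[-9,0,1],0],[0,[-9,0,1],0]])

```text
t: 4.03
tool_pos: [0.5214, 0.1234, 0.2724]
tool_rot: [-2.559, -1.817, -0.026]
contact_force: [7.0, 19.4, 2.4]
opening: -0.0
grip_force: 10.3
```

Request:
step_arm(commands=[[0,[-4,0,0],0],[0,[-4,0,0],0]])

```text
t: 4.28
tool_pos: [0.5206, 0.1219, 0.2726]
tool_rot: [-2.556, -1.815, -0.039]
contact_force: [13.3, 33.2, -1.8]
opening: 0.0
grip_force: 17.5
```

Request:
step_arm(commands=[[0,[-4,0,0],0],[0,[-4,0,0],0]])

```text
t: 4.53
tool_pos: [0.5199, 0.1203, 0.2728]
tool_rot: [-2.552, -1.812, -0.052]
contact_force: [18.4, 45.5, -6.6]
opening: -0.0004
grip_force: 24.7
```

Force has risen to about 49 N against the stop, so the slide is fully forward. I'll ease off, lift and check the block.

Request:
step_arm(commands=[[0,[9,0,0],0],[0,[9,0,-40],0],[0,[40,0,-90],0],[100,[40,0,-90],0],[100,[40,0,-90],0],[100,[40,0,-90],0]])

```text
t: 5.28
tool_pos: [0.5295, 0.1507, 0.3565]
tool_rot: [-2.56, -1.819, 0.004]
contact_force: [0.1, 0.1, -1.0]
opening: 0.0542
grip_force: 0.0
```

```bash
python3 -c "
from go import *
I=eyes.camera_info('wrist');im=eyes.get_image('wrist')[:,:,::-1].copy();cv2.imwrite('pics/w2.png',im)
T=eyes.camera_info('top');it=eyes.get_image('top')[:,:,::-1].copy();cv2.imwrite('pics/top2.png',it)
S=eyes.camera_info('side');js=eyes.get_image('side')[:,:,::-1].copy();cv2.imwrite('pics/side2.png',js)
for q in [(sx*.018,y,.066) for sx in(-1,1) for y in (-.005,-.065)]+[(0,-.09,.048)]:
  u=proj(I,w(q));cv2.circle(im,(int(u[0]),int(u[1])),2,(0,0,255),-1)
u=proj(S,w((0,-.03,.05))).astype(int)
cv2.imwrite('pics/c2.png',np.hstack([im,cv2.resize(js[u[1]-53:u[1]+52,u[0]-30:u[0]+30],(240,420),interpolation=cv2.INTER_CUBIC)]))
delta(w((0,-.035,.215)),np.degrees(JIG[2])+90)"
```

```text
t 5.42 tcp [0.5299 0.151  0.3568] psi 70.79 tilt 0.14 q [0.14, -0.09, 1.83, -0.0, 1.4, 0.48]
shift mm [-82.0, 0.2, 141.9] yaw -0.1
```

View pics/c2.png

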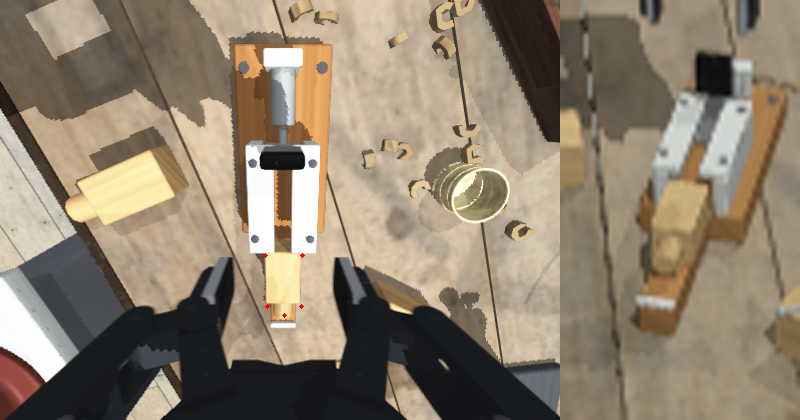

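The block lies straight on the ledge: top front corners at (266,303) and (300,303), centre at about jig y = -34 mm, and the slide is back at rest. Now the grasp.

Request:
step_arm(commands=[[100,[-50,0,10],0],[100,[-81,0,60],0],[100,[-81,0,110],0],[100,[-81,0,154],0],[100,[-81,0,154],0],[100,[-81,0,154],0]])

```text
t: 6.18
tool_pos: [0.5044, 0.075, 0.2056]
tool_rot: [2.559, 1.82, 0.002]
contact_force: [0.9, 0.4, 1.0]
opening: 0.0858
grip_force: 0.0
```

Request:
step_arm(commands=[[40,[0,0,0],0],[30,[0,0,0],0],[30,[0,0,0],0],[30,[0,0,0],0],[30,[0,0,0],0],[30,[0,0,0],0]], squeeze=25)

```text
t: 6.92
tool_pos: [0.5042, 0.0751, 0.2053]
tool_rot: [2.559, 1.82, 0.002]
contact_force: [-0.9, 1.0, 6.6]
opening: 0.0356
grip_force: 25.9
```

```bash
python3 -c "
from go import *
print(monitor.get_obs()['contact_force'],monitor.get_obs()['opening'],monitor.get_obs()['grip_force'])
delta(w((0,-.034,.203)),np.degrees(JIG[2])+90)"
```

```text
[-0.90301696  0.98707692  6.60498672] 0.03561604471092237 25.936992466449738
t 6.92 tcp [0.5042 0.0751 0.2053] psi 70.84 tilt 0.09 q [0.0, -0.01, 2.03, 0.0, 1.12, 0.34]
shift mm [-1.1, -0.8, 2.3] yaw -0.1
```

```bash
python3 - <<'E'
from go import *
ims={n:[cv2.imread(f'pics/{n}{k}.png').astype(float) for k in (0,2)] for n in('top','side')}
L={}
for n,a,b in [('top',(368.5,217),(378,178)),('side',(294,262.2),(345,256.2))]:
    a,b=np.array(a),np.array(b);d=(b-a)/np.linalg.norm(b-a);nn=np.array([-d[1],d[0]]);pts=[]
    im=ims[n][0]; f=im[:,:,0]-im[:,:,2]   # bluishness
    ext=np.arange(-12,np.linalg.norm(b-a)+25,1.5);prof=[]
    for s in ext:
        o=np.arange(-5,5.01,.25);q=a+s*d+o[:,None]*nn
        p=cv2.remap(f.astype(np.float32),q[:,0].astype(np.float32)[None],q[:,1].astype(np.float32)[None],cv2.INTER_LINEAR)[0]
        p=p-np.median(p);wt=np.clip(p-.5*p.max(),0,None);prof.append(p[12:29].max())
        if 1<s<np.linalg.norm(b-a)-2 and p.max()>8: pts.append(a+s*d+(wt@o/wt.sum())*nn)
    pts=np.array(pts);vx,vy,x0,y0=cv2.fitLine(pts.astype(np.float32),cv2.DIST_HUBER,0,.01,.01).ravel()
    res=(pts-[x0,y0])@[-vy,vx]
    print(n,len(pts),np.abs(res).mean().round(2),[vx,vy,x0,y0]);print([(round(s,1),int(v)) for s,v in zip(ext,prof)])
    L[n]=(np.array([x0,y0]),np.array([vx,vy]))
I={n:eyes.camera_info(n) for n in L};N={}
for n,(p,d) in L.items():
    o,r1=ray(I[n],p-20*d);_,r2=ray(I[n],p+20*d);m=np.cross(r1,r2);N[n]=(m/np.linalg.norm(m),o)
v=np.cross(N['top'][0],N['side'][0]);v/=np.linalg.norm(v);v*=np.sign(v[0])
print('dir',v,'az',np.degrees(np.arctan2(v[1],v[0])),'el',np.degrees(np.arcsin(v[2])))
E
```

```text
top 25 0.05 [np.float32(0.21036494), np.float32(-0.9776229), np.float32(372.07852), np.float32(195.17694)]
[(np.float64(-12.0), 2), (np.float64(-10.5), 2), (np.float64(-9.0), 3), (np.float64(-7.5), 1), (np.float64(-6.0), 1), (np.float64(-4.5), 0), (np.float64(-3.0), 8), (np.float64(-1.5), 22), (np.float64(0.0), 23), (np.float64(1.5), 23), (np.float64(3.0), 25), (np.float64(4.5), 27), (np.float64(6.0), 24), (np.float64(7.5), 22), (np.float64(9.0), 22), (np.float64(10.5), 24), (np.float64(12.0), 22), (np.float64(13.5), 24), (np.float64(15.0), 22), (np.float64(16.5), 22), (np.float64(18.0), 24), (np.float64(19.5), 22), (np.float64(21.0), 19), (np.float64(22.5), 17), (np.float64(24.0), 16), (np.float64(25.5), 15), (np.float64(27.0), 15), (np.float64(28.5), 16), (np.float64(30.0), 17), (np.float64(31.5), 19), (np.float64(33.0), 19), (np.float64(34.5), 19), (np.float64(36.0), 18), (np.float64(37.5), 18), (np.float64(39.0), 19), (np.float64(40.5), 16), (np.float64(42.0), 13), (np.float64(43.5), 6), (np.float64(45.0), 1), (np.float64(46.5), 5), (np.float64(48.0), 2), (np.float64(49.5), 1), (
[... 1114 characters left out ...]
 28), (np.float64(37.5), 29), (np.float64(39.0), 23), (np.float64(40.5), 16), (np.float64(42.0), 23), (np.float64(43.5), 26), (np.float64(45.0), 26), (np.float64(46.5), 25), (np.float64(48.0), 22), (np.float64(49.5), 18), (np.float64(51.0), 18), (np.float64(52.5), 9), (np.float64(54.0), 0), (np.float64(55.5), 0), (np.float64(57.0), 3), (np.float64(58.5), 4), (np.float64(60.0), 4), (np.float64(61.5), 1), (np.float64(63.0), 2), (np.float64(64.5), 9), (np.float64(66.0), 3), (np.float64(67.5), 0), (np.float64(69.0), 1), (np.float64(70.5), 0), (np.float64(72.0), 0), (np.float64(73.5), 0), (np.float64(75.0), 0)]
dir [ 0.96221932 -0.18585559  0.19897658] az -10.932227249688575 el 11.477118801282858
```

Request:
step_arm(commands=[[30,[0,0,-40],0],[30,[0,0,-80],0],[30,[0,0,-80],0]])

```text
t: 7.3
tool_pos: [0.5049, 0.0751, 0.2878]
tool_rot: [2.557, 1.818, 0.009]
contact_force: [-0.6, -0.2, -1.2]
opening: 0.0359
grip_force: 25.6
```

```bash
python3 -c "
from go import *
im=eyes.get_image('wrist')[:,:,::-1].copy();cv2.imwrite('pics/w3.png',im)
delta(w((-.0745,.03,.265)),np.degrees(JIG[2])+180)"
```

```text
t 7.35 tcp [0.504  0.0751 0.2853] psi 70.84 tilt 0.16 q [0.0, -0.12, 1.99, -0.0, 1.27, 0.34]
shift mm [62.9, -75.3, 20.2] yaw -90.1
```

Request:
step_arm(commands=[[30,[20,-75,0],-10],[30,[63,-75,0],-30],[30,[63,-75,0],-60],[30,[63,-75,0],-90],[30,[63,-75,0],-90],[30,[63,-75,0],-90],[30,[63,-75,0],-90],[30,[63,-75,0],-90],[30,[63,-75,0],-90],[30,[63,-75,20],-90],[30,[63,-75,20],-90]])

```text
t: 8.72
tool_pos: [0.4518, 0.1588, 0.2604]
tool_rot: [-0.522, -3.091, 0.004]
contact_force: [0.6, -0.7, -1.2]
opening: 0.0358
grip_force: 25.8
```

```bash
python3 -c "
from go import *
I=eyes.camera_info('wrist');im=eyes.get_image('wrist')[:,:,::-1].copy();cv2.imwrite('pics/w4.png',im)
print(abs(im.astype(int)-cv2.imread('pics/w3.png')).mean())
for q in [(-.0315,0,.0765),(-.0315,.1,.0765),(-.008,0,.0765)]: 
  u=proj(I,w(q));cv2.circle(im,(int(u[0]),int(u[1])),2,(0,0,255),-1)
cv2.imwrite('pics/w4m.png',im)
delta(w((-.0745,.03,.245)),np.degrees(JIG[2])+180);print(monitor.get_obs()['contact_force'])"
```

```text
45.12223922902494
t 8.78 tcp [0.4524 0.159  0.2617] psi 160.83 tilt 0.3 q [0.18, -0.17, 2.07, -0.0, 1.24, -1.05]
shift mm [-1.1, 0.7, 16.7] yaw -0.1
[-0.04876396 -0.24449502 -0.76458833]
```

View pics/w4m.png

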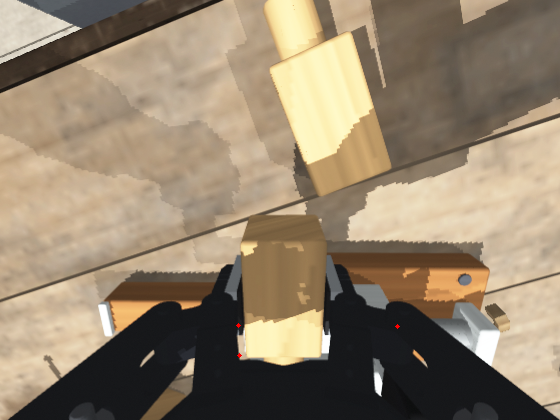

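The held block is straight in the fingers: rear bottom edge at v≈216, rear top edge at 240, front top edge at 357. The tenon is above the roof edge, so I'll press it down gently to tip the block nose-up.

Request:
step_arm(commands=[[30,[-1,1,10],0],[30,[-1,1,15],0],[30,[-1,1,15],0]])

```text
t: 9.15
tool_pos: [0.4546, 0.1598, 0.2486]
tool_rot: [-0.523, -3.097, 0.001]
contact_force: [0.7, -0.1, -1.4]
opening: 0.036
grip_force: 25.8
```

Request:
step_arm(commands=[[30,[0,0,3],0],[30,[0,0,5],0],[30,[0,0,5],0]])

```text
t: 9.52
tool_pos: [0.4549, 0.1599, 0.2446]
tool_rot: [0.523, 3.097, 0.0]
contact_force: [-0.6, -0.2, -0.1]
opening: 0.036
grip_force: 26.0
```

Request:
step_arm(commands=[[30,[0,0,3],0],[30,[0,0,5],0],[30,[0,0,5],0]])

```text
t: 9.9
tool_pos: [0.455, 0.1601, 0.2403]
tool_rot: [0.523, 3.098, 0.001]
contact_force: [-4.6, 1.5, 5.7]
opening: 0.0357
grip_force: 27.4
```

```bash
cat > pitch.py <<'E'
from go import *
import sys
def meas(name):
    I=eyes.camera_info('wrist');o=monitor.get_obs();im=eyes.get_image('wrist')[:,:,::-1].copy();cv2.imwrite(f'pics/{name}.png',im);return im,I,o
def pred(I,o,th,c=(0,.1573),piv=.1573):
    # block points in tool: x toward tail, z down; pitch nose-up about pivot
    M=R.from_rotvec(o['tool_rot']).as_matrix();t=np.radians(th);out=[]
    for x,z in [(.03,.018),(.03,-.018),(-.03,-.018)]: # rear bottom, rear top, front top
        z2=z+c[1]-piv; X=x*np.cos(t)-z2*np.sin(t); Z=x*np.sin(t)+z2*np.cos(t)
        out.append(proj(I,o['tool_pos']+M@np.array([X+c[0],0,Z+piv])))
    return np.array(out)[:,1]
if __name__=='__main__':
    im,I,o=meas(sys.argv[1])
    g=cv2.cvtColor(im,cv2.COLOR_BGR2GRAY).astype(float)[:,265:305].mean(1);d=np.diff(cv2.GaussianBlur(g[:,None],(1,5),1).ravel())
    k=[i for i in range(190,400) if abs(d[i])==abs(d[i-4:i+5]).max() and abs(d[i])>3];print([(i,round(d[i],1)) for i in k])
    for th in (0,6,9,11.5,14): print(th,pred(I,o,th).round(1))
    print(o['tool_pos'],o['contact_force'],o['opening'])
E
python3 pitch.py w5
```

```text
[(215, np.float64(-24.2)), (236, np.float64(8.4)), (243, np.float64(-4.5)), (320, np.float64(11.3)), (363, np.float64(-41.0))]
0 [216.6 246.  362.9]
6 [218.3 238.9 364.7]
9 [219.4 235.7 365.3]
11.5 [220.4 233.2 365.7]
14 [221.5 230.8 365.8]
[0.45504034 0.16013239 0.24031745] [-4.57252447  1.51415597  5.69704486] 0.0356754007361053
```

Request:
step_arm(commands=[[30,[0,0,3],0],[30,[0,0,4],0],[30,[0,0,4],0]])

```text
t: 10.32
tool_pos: [0.455, 0.1602, 0.2364]
tool_rot: [0.523, 3.098, 0.002]
contact_force: [-4.9, 0.7, 6.9]
opening: 0.0358
grip_force: 28.2
```

```bash
python3 pitch.py w6; python3 - <<'E'
import cv2,numpy as np
v=[]
for n in ('w3','w4','w5','w6'):
    im=cv2.imread(f'pics/{n}.png');g=cv2.cvtColor(im,cv2.COLOR_BGR2GRAY).astype(float)[:,265:305].mean(1);d=np.diff(cv2.GaussianBlur(g[:,None],(1,5),1).ravel())
    print(n,[(i,round(d[i],1)) for i in range(190,400) if abs(d[i])==abs(d[i-4:i+5]).max() and abs(d[i])>3])
    v.append(im[195:380,225:345])
cv2.imwrite('pics/cmp.png',cv2.resize(np.hstack([v[1],v[2],v[3]]),None,fx=2.2,fy=2.2))
E
```

```text
[(217, np.float64(-23.3)), (231, np.float64(8.4)), (241, np.float64(-4.2)), (313, np.float64(5.0)), (325, np.float64(15.2)), (363, np.float64(-41.3))]
0 [216.6 246.  362.9]
6 [218.3 238.9 364.7]
9 [219.4 235.7 365.3]
11.5 [220.4 233.2 365.7]
14 [221.5 230.8 365.8]
[0.45503944 0.16023089 0.23644326] [-4.94672547  0.65869518  6.94595089] 0.03576408528913258
w3 [(214, np.float64(-20.4)), (240, np.float64(9.1)), (300, np.float64(5.0)), (310, np.float64(5.2)), (315, np.float64(5.0)), (363, np.float64(-35.1))]
w4 [(199, np.float64(-5.6)), (214, np.float64(-28.0)), (240, np.float64(7.6)), (247, np.float64(-3.1)), (319, np.float64(15.6)), (363, np.float64(-41.3))]
w5 [(215, np.float64(-24.2)), (236, np.float64(8.4)), (243, np.float64(-4.5)), (320, np.float64(11.3)), (363, np.float64(-41.0))]
w6 [(217, np.float64(-23.3)), (231, np.float64(8.4)), (241, np.float64(-4.2)), (313, np.float64(5.0)), (325, np.float64(15.2)), (363, np.float64(-41.3))]
```

View pics/cmp.png

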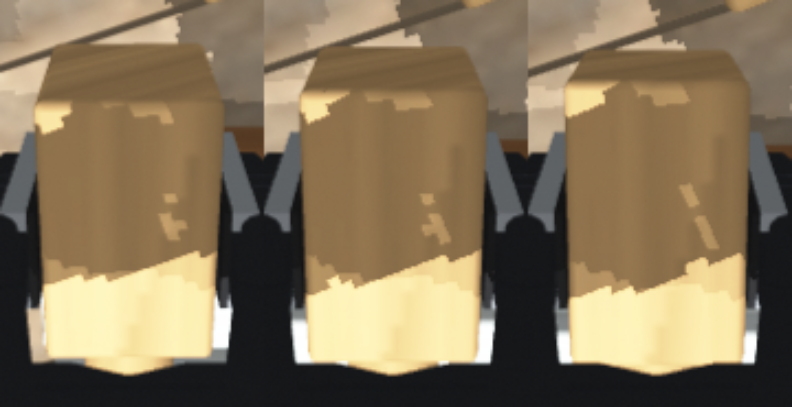

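Face height shrinks 26→21→14 px across the three frames, so the pitch is now about 8.2°. About 3.2° more is needed.

Request:
step_arm(commands=[[30,[0,0,2.5],0],[30,[0,0,2.5],0],[30,[0,0,2.5],0]])

```text
t: 10.75
tool_pos: [0.4551, 0.1602, 0.234]
tool_rot: [0.523, 3.097, 0.002]
contact_force: [-4.9, 2.7, 6.9]
opening: 0.0358
grip_force: 28.7
```

Request:
step_arm(commands=[[30,[0,0,-20],0],[30,[0,0,-70],0],[30,[0,0,-100],0],[30,[0,0,-100],0]], squeeze=60)

```text
t: 11.25
tool_pos: [0.4557, 0.1599, 0.3357]
tool_rot: [0.522, 3.092, 0.003]
contact_force: [0.3, 0.3, -1.7]
opening: 0.0355
grip_force: 61.8
```

```bash
python3 pitch.py w7; python3 - <<'E'
from go import *
rt=eyes.camera_info
t,e=tri([(rt('top'),(368.1,218.4)),(rt('side'),(291.8,262.4))]);print('tip',t,e)
az,el=np.radians(-10.93),np.radians(11.48)
cx=np.array([np.cos(el)*np.cos(az),np.cos(el)*np.sin(az),np.sin(el)]);cz=np.array([-np.sin(el)*np.cos(az),-np.sin(el)*np.sin(az),np.cos(el)])
F=t+.046*cz;c=F-.055*cx;print('focus',F,'centre',c)
delta(c+[0,0,.1573],180-10.93)
E
```

```text
[(206, np.float64(-23.6)), (218, np.float64(13.0)), (229, np.float64(9.5)), (322, np.float64(11.3)), (363, np.float64(-43.5))]
0 [216.6 246.  362.9]
6 [218.3 238.9 364.7]
9 [219.4 235.7 365.3]
11.5 [220.4 233.2 365.6]
14 [221.5 230.8 365.8]
[0.45568789 0.15994776 0.33565759] [ 0.27009286  0.27319928 -1.72303124] 0.035534798397603894
tip [ 0.54512986 -0.21782688  0.21257158] [[0.0, -0.3], [-0.3, 0.0]]
focus [ 0.53614075 -0.21609097  0.25765131] centre [ 0.48321883 -0.20587107  0.24670489]
t 11.3 tcp [0.455  0.1598 0.3333] psi 160.83 tilt 0.13 q [0.18, -0.25, 2.01, -0.0, 1.37, -1.05]
shift mm [-146.9, -336.1, -70.8] yaw -8.2
```

Request:
step_arm(commands=[[30,[0,-50,-71],-8.2],[30,[-50,-120,-71],-8.2],[30,[-97,-180,-71],-8.2],[30,[-97,-240,-71],-8.2],[30,[-97,-300,-71],-8.2],[30,[-97,-336,-71],-8.2],[30,[-97,-336,-71],-8.2],[30,[-97,-336,-71],-8.2],[30,[-97,-336,-71],-8.2]])

```text
t: 12.42
tool_pos: [0.4364, -0.1882, 0.4027]
tool_rot: [-0.297, -3.126, -0.002]
contact_force: [-0.5, 1.0, -1.1]
opening: 0.0353
grip_force: 61.8
```

```bash
cat > sn.py <<'E'
from go import *
import sys
n=sys.argv[1];C=np.array([.48322,-.20587,.24670]);delta(C+[0,0,.1573],180-10.93);o=monitor.get_obs()
ims=[]
for c in ('side','top'):
    I=eyes.camera_info(c);im=eyes.get_image(c)[:,:,::-1].copy();cv2.imwrite(f'pics/{c}_{n}.png',im)
    u=proj(I,np.array([.53614,-.21609,.25765]));print(c,'focus px',u.round(1))
    u=u.astype(int);ims.append(cv2.resize(im[u[1]-40:u[1]+40,u[0]-50:u[0]+30],(400,400),interpolation=cv2.INTER_CUBIC))
cv2.imwrite(f'pics/sn_{n}.png',np.hstack(ims))
E
python3 sn.py a
```

```text
t 12.43 tcp [ 0.4364 -0.1882  0.4027] psi 169.14 tilt 0.1 q [-0.56, -0.32, 1.95, 0.0, 1.51, -1.95]
shift mm [-49.3, -8.5, -1.4] yaw 0.1
side focus px [288.  249.5]
top focus px [371.1 220.8]
```

Request:
step_arm(commands=[[30,[-30,-8.5,-1.5],0],[30,[-44,-8.5,-1.5],0],[30,[-44,-8.5,-1.5],0],[30,[-44,-8.5,-1.5],0],[30,[-44,-8.5,-1.5],0]])

```text
t: 13.15
tool_pos: [0.4773, -0.2058, 0.4051]
tool_rot: [-0.3, -3.127, -0.0]
contact_force: [-0.1, -0.5, -1.0]
opening: 0.0354
grip_force: 61.8
```

```bash
python3 sn.py b
```

```text
t 13.15 tcp [ 0.4773 -0.2058  0.4051] psi 169.04 tilt 0.01 q [-0.55, -0.2, 1.85, -0.0, 1.49, -1.93]
shift mm [-5.9, 1.1, 1.1] yaw -0.0
side focus px [288.  249.5]
top focus px [371.1 220.8]
```

View pics/sn_b.png

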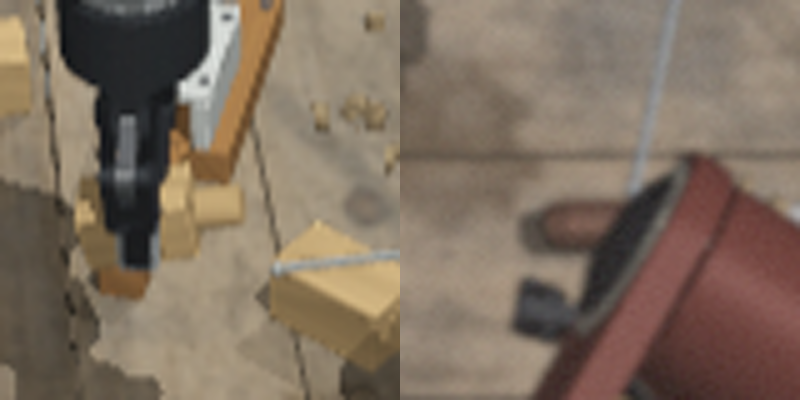

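Side view: tenon tip at about px (286,249.6), with the focus at (288,249.5), so position agrees once the last 6 mm is made. I'll move there and check pitch with wireframe overlays.

Request:
step_arm(commands=[[30,[-6,1,1],0],[30,[-6,1,1],0],[30,[-6,1,1],0],[30,[-6,1,1],0]])

```text
t: 13.75
tool_pos: [0.4837, -0.2063, 0.4041]
tool_rot: [-0.3, -3.127, -0.0]
contact_force: [0.0, -0.1, -0.5]
opening: 0.0352
grip_force: 61.8
```

```bash
cat > ov.py <<'E'
from go import *
C=np.array([.48322,-.20587,.24670]);delta(C+[0,0,.1573],180-10.93);o=monitor.get_obs();I=eyes.camera_info('side');im=eyes.get_image('side')[:,:,::-1].copy();cv2.imwrite('pics/side_c.png',im)
M=R.from_rotvec(o['tool_rot']).as_matrix();base=o['tool_pos']+M@[0,0,.1573]
f=-M[:,0];yl=M[:,1];z=-M[:,2];k=8;x0,y0=245,232;tiles=[]
def frame(th): t=np.radians(th);return f*np.cos(t)+z*np.sin(t),-f*np.sin(t)+z*np.cos(t)
for th in (2,6,10.5,14):
    a,u=frame(th);im2=cv2.resize(im[y0:y0+37,x0:x0+50],None,fx=k,fy=k,interpolation=cv2.INTER_CUBIC)
    P=lambda p:tuple(((proj(I,base+a*p[0]+yl*p[1]+u*p[2])-[x0-.5,y0-.5])*k-.5).round().astype(int).tolist())
    V=[(s,t*.018,v*.018) for s in(-.03,.03) for t in(-1,1) for v in(-1,1)]
    for i in range(8):
        for j in range(i): 
            if sum(abs(V[i][n]-V[j][n])>1e-6 for n in range(3))==1: cv2.line(im2,P(V[i]),P(V[j]),(0,0,255),1,cv2.LINE_AA)
    for s in (.03,.055):
        cv2.polylines(im2,[np.array([P((s,.011*np.cos(g),.011*np.sin(g))) for g in np.linspace(0,6.28,24)])],True,(255,0,0),1,cv2.LINE_AA)
    d=proj(I,base+a*.055)-proj(I,base+a*.03);print(th,'tenon axis image angle',np.degrees(np.arctan2(d[1],d[0])).round(1))
    cv2.putText(im2,str(th),(5,20),0,.6,(0,255,255),1);tiles.append(im2)
cv2.imwrite('pics/ov.png',np.vstack([np.hstack(tiles[:2]),np.hstack(tiles[2:])]))
E
python3 ov.py
```

```text
t 13.75 tcp [ 0.4837 -0.2063  0.4041] psi 169.03 tilt 0.01 q [-0.54, -0.19, 1.84, -0.0, 1.49, -1.92]
shift mm [0.6, 0.3, 0.1] yaw -0.0
2 tenon axis image angle 0.7
6 tenon axis image angle -2.3
10.5 tenon axis image angle -5.7
14 tenon axis image angle -8.5
```

View pics/ov.png

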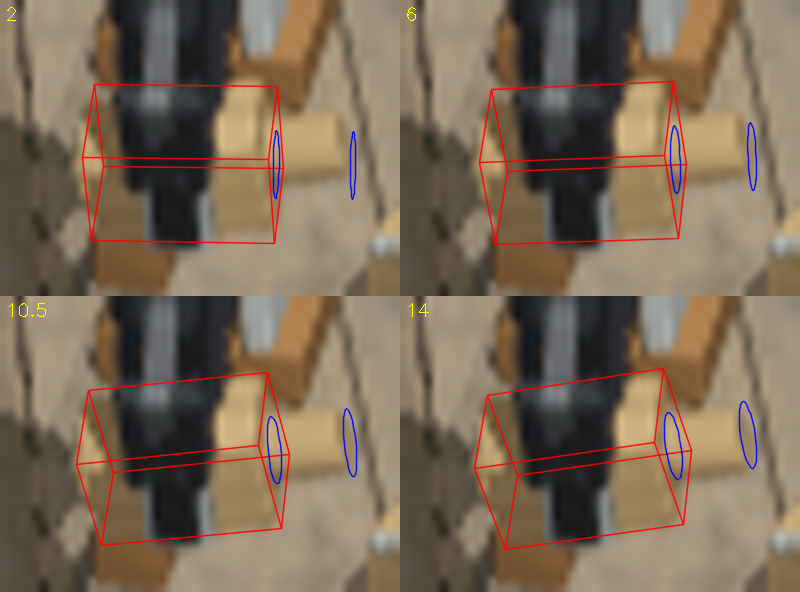

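Used all 10 views. The overlay at 10.5° fits nearly, and the true pitch may be a bit lower with the tip about 1 px short. I'll measure the edges numerically.

```bash
cat > edge.py <<'E'
from go import *
import sys
def edges(f='pics/side_c.png'):
    im=cv2.imread(f).astype(float);f_=im[:,:,2]*.6+im[:,:,1]*.4
    def pk(line,a,b,sg):
        d=sg*np.diff(line);i=a+np.argmax(d[a:b]);l,c,r=d[i-1],d[i],d[i+1];den=l-2*c+r
        return i+.5+(0 if den==0 else .5*(l-r)/den),c
    print('tenon top/bot per col');
    for u in range(276,289): print(u,[tuple(np.round(pk(f_[:,u],a,b,s),1)) for a,b,s in((242,250,1),(250,258,-1))],end=' ')
    print('\nblock bottom per col')
    for u in list(range(257,263))+list(range(271,281)): print(u,np.round(pk(f_[:,u],256,265,-1),1),end=' ')
    print('\ntip right edge per row')
    for v in range(246,256): print(v,np.round(pk(f_[v],282,292,-1),1),end=' ')
    print()
edges(*sys.argv[1:])
E
python3 edge.py; python3 - <<'E'
import cv2,numpy as np
im=cv2.imread('pics/side_c.png')[:,:,2]
print(im[243:266,254:292])
E
```

```text
tenon top/bot per col
276 [(np.float64(246.8), np.float64(16.4)), (np.float64(252.2), np.float64(10.6))] 277 [(np.float64(238.9), np.float64(11.8)), (np.float64(255.0), np.float64(7.2))] 278 [(np.float64(246.4), np.float64(24.2)), (np.float64(252.2), np.float64(22.0))] 279 [(np.float64(246.3), np.float64(31.6)), (np.float64(253.3), np.float64(29.0))] 280 [(np.float64(246.2), np.float64(30.0)), (np.float64(253.1), np.float64(22.0))] 281 [(np.float64(246.0), np.float64(41.6)), (np.float64(252.6), np.float64(20.8))] 282 [(np.float64(245.8), np.float64(42.8)), (np.float64(252.5), np.float64(22.8))] 283 [(np.float64(243.8), np.float64(22.4)), (np.float64(252.5), np.float64(24.8))] 284 [(np.float64(245.9), np.float64(13.2)), (np.float64(252.4), np.float64(26.2))] 285 [(np.float64(245.8), np.float64(15.2)), (np.float64(252.4), np.float64(27.8))] 286 [(np.float64(245.8), np.float64(14.2)), (np.float64(252.3), np.float64(29.2))] 287 [(np.float64(249.9), np.float64(10.6)), (np.float64(252.4), np.float64(26.8))] 288 [(np.float64(244.6), np.float64(7.6)), (np.float64(257.1), np.float64(2.4))] 
b
[... 3470 characters left out ...]
 159 161 166 164 166 165 157 145 151 159 169 172 173
  170 168]
 [147 145  78 114 113 113 117 115 111 105  68  51  52  39  42  57 129 153
  161 168 170 171 168 166 168 167 166 166 164 159 148 147 152 162 167 169
  165 148]
 [147 111  76 113 113 116 119 123 122 122 112 105  98 115 124 134 155 166
  168 168 172 170 168 167 168 168 169 167 164 159 150 150 155 156 161 165
  160 124]
 [118  76  75 113 114 115 118 121 124 128 127 121 109 139 155 159 164 168
  167 168 169 168 167 167 168 168 169 169 167 160 153 154 160 154 155 162
  159 131]
 [ 80  73  73 112 113 112 114 116 119 123 125 125 118 162 164 162 161 162
  164 167 168 166 164 167 167 166 167 168 166 157 153 153 156 152 152 157
  131 138]]
```

Measured: tenon tip at px (287.0,249.1) against the focus at (288.0,249.5). Tenon slope in the image is about -5°, which means a pitch of about 10.5°, agreeing with the wrist estimate and the lens at 11.5°. I'll advance 2 mm, settle and check.

Request:
step_arm(commands=[[30,[-2,0,0],0],[30,[-2,0,0],0],[30,[-2,0,0],0],[30,[-2,0,0],0],[30,[-2,0,0],0]])

```text
t: 14.42
tool_pos: [0.4857, -0.2067, 0.4041]
tool_rot: [0.3, 3.127, -0.0]
contact_force: [0.2, 0.9, -1.5]
opening: 0.0354
grip_force: 61.8
```

```bash
python3 - <<'E'
from go import *
o=monitor.get_obs();print(o['contact_force'].round(1),o['opening'],o['grip_force'],abs(o['dq']).max());delta([.48322,-.20587,.404],169.07)
im=eyes.get_image('side')[:,:,::-1].copy();cv2.imwrite('pics/side_d.png',im);print(im[246:254,278:292,2])
a=cv2.imread('pics/side0.png').astype(int);print('camera head diff',abs(im.astype(int)-a)[225:255,335:400].mean())
E
```

```text
[ 0.2  0.9 -1.5] 0.03537615184750869 61.7702579498291 0.002361630259296237
t 14.43 tcp [ 0.4857 -0.2067  0.4041] psi 169.03 tilt 0.0 q [-0.54, -0.18, 1.84, -0.0, 1.49, -1.92]
shift mm [2.6, 0.3, 0.1] yaw -0.0
[[157 157 150 140 154 176 177 179 182 185 164 142 121 162]
 [163 189 184 185 189 191 191 192 193 195 156 160 108 163]
 [165 199 197 196 195 196 196 197 196 199 154 158  99 163]
 [159 199 197 196 196 195 196 197 197 198 154 149 110 152]
 [158 196 195 193 193 193 193 193 193 193 156 151 117 133]
 [162 188 187 186 186 186 186 185 185 185 168 152 130 121]
 [164 176 176 176 175 174 172 173 172 171 168 154 151 108]
 [161 148 157 157 153 150 148 145 144 142 143 150 156 102]]
camera head diff 2.4574358974358974
```

The tip now sits at u≈288 on the focus. The arm is still and the grip is firm, so I'm handing in.

```bash
python3 -c "
from station import finish_job
print(finish_job())"
```

```text
the job is handed in; nothing more can be done
None
```

I pushed the slide against its stop, picked the rail end up off the ledge, and handed the job in while holding it steady before the lens, at 14.4 s; no verdict came back. By measurement the tenon tip is within about 2–3 mm of the focus. Side-to-side centring was not re-checked at the end because the arm blocked the top camera. The block is pitched up about 10.5° against the lens's 11.5°.

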